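Clear and open the push-to-open bench cupboard

TASK

The little cupboard on the bench has no handle, only a push-to-open catch. First slide the steel ammo box sideways along the bench out of the door's way; then press the door in near its free edge so that the catch lets go and it springs ajar by itself, and finally put a fingertip behind the free edge and swing the door wide open, square to the cupboard or a little further. Only push and touch: do not grip or lift anything, do not let the door hit the box, and leave the other things on the bench alone.

Things in the scene. Friction and masses are not known exactly. Their poses are not given: they have to be found in the camera images.
- cupboard: Fixed narra wood bench cupboard, no handles, 150 mm deep (own x), 200 wide (y), 200 high (z). Origin: centre of its underside, on the bench. Its front (own -x) faces the robot; own +y is the left seen from the robot. Carcass front: plane x = -75 mm; its one door covers that whole front, 5 mm off it. The top is flat and clear.
- door (a joint): Door angle in rad: 0 shut; grows as the door opens toward the robot about a vertical pin at the cupboard's right-hand (own -y) front corner, counter-clockwise from above; 1.57 square to the cupboard, stop at 1.75. Cannot be pulled open while the catch holds; once free it swings with slight friction (under 1 N at the edge) and stays where it is left.
- door_hinge (a point): Fixed point on the hinge pin's axis, level with the cupboard's top (200 mm above the bench); axes as the cupboard's. The pin lies in the plane of the door's inner side, 5 mm ahead of the carcass front, at the cupboard's right-hand side.
- door_edge (a point): Top outer corner of the door's free (left, own +y) edge: on the outer side, 200 mm from the pin along the door, 198 mm above the bench. Moves with the door. Axes: -x out of the outer side, +y from pin to free edge, z up. Door: dark board on a plywood lining, 14 mm thick, 8 to 198 mm above the bench; inside, a steel strike sticks out 32 mm, 17 to 27 mm from the edge, 105 to 123 mm up.
- door_spot (a point): The place to press, on the door's outer side above the catch: 20 mm in from the free edge, 165 mm above the bench. Pressed in 3 mm (5 to 9 N; rigid stop at 4.4 mm) the catch lets go for good; as the finger is drawn back a damped spring plunger pushes the door out to about 0.25 rad (free edge about 50 mm out) within 1 s. Axes as door_edge.
- ammo_box: Loose grey steel ammo-style box, snap latch at one end, 130 mm long (x), 72 wide (y), 80 high, about 0.6 kg, upright on the bench in the door's swing, one end toward the door. Origin: centre of its underside. Slides with a push of 2 to 7 N; pushed low on a long side it does not tip. The shut door clears it by 50 mm or more; in swinging it sweeps all within 201 mm of the pin.
- ratchet: Bystander: chrome ratchet handle 190 mm long lying on the bench at the right. Origin on its underside near the middle.
- nozzle: Bystander: green plastic spray nozzle lying on its side, about 85 x 65 x 30 mm, in the row at the left. Origin on its underside.
- pulley: Bystander: white nylon pulley wheel lying flat, 64 mm across, 21 mm high, in the row at the left. Origin: centre of its underside.
- fuse: Bystander: small glass cartridge fuse 38 mm long, 10 mm thick, in the row at the left. Origin: centre of its underside.

How it is judged:
By the outcome, as a careful person would: the job done as asked, in the order asked, and still so for the second after the job is handed in, with the robot touching nothing.
It also fails if it takes over 64 s, if anything falls off the work surface, if the arm or the gripper's body presses on something with over 40 N, if the wrist force passes 120 N, or if a joint passes its speed limit or range.

ROBOT

A 7-joint arm with a two-finger parallel gripper is mounted at the origin on the work surface. World frame = base frame: x ahead of the robot, y to its left, z up, the work surface at z = 0. Lengths are in m, angles in degrees, forces in N, time in s.
With the tool pointing down it reaches from about 0.425 to 0.95 m from the base axis. Payload 4.7 kg.
Tool frame: the origin (TCP) lies midway between the tips of the shut fingers; the grasp point (between the pads) lies 19 mm behind it (tcp_to_grasp is the distance from the TCP to the grasp point, in m); z points along the fingers, y is the line along which they close (so a half turn about z gives the same grasp; the last joint's range is limited). The gripper opens to 87 mm and grips with 3 to 60 N. Pads are 19 mm wide; open, the fingers measure 117 mm over their backs; the gripper's body (75 mm by 190 mm) begins 51 mm behind the grasp point.
Start: joints at [-68.234, 26.849, -2.785, 87.806, 1.381, 65.374, -4.715], TCP at [0.268, 0.619, 0.188] pointing down, gripper open.
Joint ranges: [-148.3, 148.3], [-19.14, 114.17], [-79.39, 73.82], [5.75, 140.21], [-59.74, 239.74], [12.07, 113.84], [-152.46, 152.46]. Speed limits (degrees/s): [147.25, 147.25, 180, 180, 180, 180, 180].

INTERFACE

Orientations are given as [roll, pitch, yaw] about the fixed x, y, z axes, in that order (R = Rz(yaw) Ry(pitch) Rx(roll)).
In Python, from cell import * gives the robot as it stands.
- The arm moves only by the shell command python3 -m crank 'ROWS' [FORCE]. ROWS is JSON, one flat list of numbers, 7 for each row, row after row: the opening, from -1 (shut) to 1 (fully open), then the shift along the tool's x, y, z each as a share of 500 mm, from -1 to 1, then the turn, a rotation vector about the tool's x, y, z each as a share of pi rad, from -1 to 1. A call has exactly 8 rows; each row is the pose to reach, as a shift and turn from the pose commanded when the call began, along the tool's axes at that moment, turning the shorter way round; what a row does not reach only later rows make up. A row lasts 1/10 s, in which the tool goes at most 50 mm and 8.59 degrees, less where a joint would pass 70% of its speed; a pose out of reach is approached as far as the arm can. A call with a number of a shift or a turn outside -1 to 1 is refused whole. A call with a gripper value outside its range is refused whole. The fingers move at their own pace and stop on an object; FORCE is the grip in N (left out, the last holds). Time passes only in rows, so rows that repeat a pose let the fingers close, or fill a call up. It gives the time, the measured TCP pose, the force, the opening and the grip force at its end, in the units of the state.
- get_state(): the state, without advancing time (a new reading comes with each control period).
- read_camera(name): name is "scene" or "side" or "wrist"; returns the picture (384x512x3 uint8, red, green, blue); there is no depth.
- camera_model(name): a dict with "fx", "fy", "cx", "cy" (pixels), "origin" and "orientation" of the camera in the world. Camera axes: x right, y up, looking along -z (the intrinsics and any distortion apply to the point x, -y, -z); pixel columns grow to the right and rows downward; lengths in m; the calibration is good to about 2 mm. The wrist camera is an equidistant fisheye: a pixel r from the principal point sees the ray r / f radians off the axis. A picture is of the moment at which its call begins: read the wrist's pose just before it. camera_model takes no time and is no camera call; for the wrist camera it gives the pose at the moment of the call.
- close_job(): hands the job in; it is judged then, once.
Trained networks look in the newest picture that a camera, given by its name, has taken for a name from the list of things; names that differ only in an ending like _2 or _b are one class to them, and where a whole thing is asked for, a point or a joint stands for the part that bears it (a point fixed in the world has none). Each returns a list of dicts, best first, with "p" (0 to 1); they miss things now and then, are a little off and sometimes report something else, mostly with a low value. They report only what shows in the picture. A call takes as long as a camera call.
- find_in(camera, thing): "extent" ([centre column, centre row, width, height] in pixels, round what is visible of it).
- trace(camera, thing): "pixels" (384x512 bool, what is visible of it) and "extent" ([centre column, centre row, width, height] in pixels, round what is visible of it).
- tip_of(camera, thing): "uv" ([column, row] in pixels: a listed point, or the origin of a listed thing).
The state is a dict: "t": time; "joint_pos": joint angles; "joint_vel": joint speeds; "effort": joint torques, N m; "tcp_pos": TCP position; "tcp_rot": TCP orientation; "contact_force": force on the tool from outside, world axes, zero at the start; "ft_torque": the same for the moment, N m; "finger_gap": finger opening in m; "grasp_force": force on a finger pad.
Only numpy, scipy, OpenCV 4.12 (cv2) and the standard library are available. Lean on these libraries where they do the work, as an engineer would, in place of code of your own. Each camera call takes 0.05 s, during which the arm holds its last target. There are 200 camera calls.

## Working session

There is one attempt and no reset: what is moved stays moved. The work goes in short steps, Python scripts to look and compute and a shell command to move; the robot and the scene stay as the last step left them, time stands still between calls to the robot, and variables do not carry over. Pictures are saved under pics/ and viewed, at most 10 in all, crops included, and the job is handed in when it is done.

```bash
ls; mkdir -p pics; cat > h.py <<'E'
from cell import *
import numpy as np, cv2
from scipy.spatial.transform import Rotation as R
def rot(o):
    o=np.array(o,float)
    return o if o.shape==(3,3) else (R.from_euler('xyz',o,degrees=True).as_matrix() if o.size==3 else R.from_quat(o).as_matrix())
def ray(c,uv):
    m=camera_model(c); x=(uv[0]-m['cx'])/m['fx']; y=(uv[1]-m['cy'])/m['fy']
    if c=='wrist':
        r=np.hypot(x,y); s=np.sin(r)/max(r,1e-9); d=np.array([x*s,-y*s,-np.cos(r)])
    else: d=np.array([x,-y,-1])
    return np.array(m['origin']),rot(m['orientation'])@d
def onz(c,uv,z):
    o,d=ray(c,uv); return o+d*(z-o[2])/d[2]
def tri(obs):
    A=0;b=0
    for c,uv in obs:
        o,d=ray(c,uv); d=d/np.linalg.norm(d); P=np.eye(3)-np.outer(d,d); A=A+P; b=b+P@o
    return np.linalg.solve(A,b)
E
python3 - <<'E'
from h import *
print(get_state()); ims=[]
for c in ['scene','side','wrist']:
    print(c,camera_model(c))
    im=read_camera(c); ims.append(im)
    cv2.imwrite(f'pics/{c}0.png',im[...,::-1])
Z=dict(cupboard=0,door_hinge=.2,door_edge=.198,door_spot=.165,ammo_box=0,ratchet=0,nozzle=0,pulley=0,fuse=0)
for n,z in Z.items():
    ob=[]
    for c in ['scene','side']:
        r=tip_of(c,n)
        if r: print(n,c,round(r[0]['p'],2),np.round(r[0]['uv'],1),np.round(onz(c,r[0]['uv'],z),3)); ob.append((c,r[0]['uv']))
    if len(ob)==2: print('   tri',np.round(tri(ob),3))
cv2.imwrite('pics/a.png',np.hstack(ims[:2])[:, :, ::-1][:, :])
E
python3 -c "
import cv2;a=cv2.imread('pics/a.png');cv2.imwrite('pics/a.png',cv2.resize(a,(800,300),interpolation=cv2.INTER_AREA))"
```

```text
pics
{'t': 0.0, 'joint_pos': array([-68.23331535,  26.89635355,  -2.78292991,  87.87370018,
         1.37968782,  65.37317302,  -4.71524218]), 'joint_vel': array([ 0.03728179,  0.01642466, -0.02355225, -0.00425337,  0.05453937,
       -0.01746272, -0.04838824]), 'effort': array([ 3.52689967e-04, -5.07968616e+01, -8.08834098e-02, -2.36158937e+01,
       -6.14030845e-02,  3.80767894e-02,  1.78405644e-04]), 'tcp_pos': array([0.26805736, 0.61877604, 0.18701078]), 'tcp_rot': array([-1.79890332e+02,  3.55425723e-03,  1.56577787e+02]), 'contact_force': array([-0.27163465,  0.14612034, -0.37372497]), 'ft_torque': array([-0.00131339,  0.02184715, -0.01880747]), 'grasp_force': 0.0, 'finger_gap': 0.08694916667598677}
scene {'fx': 477.54108440384834, 'fy': 477.54108440384834, 'cx': 254.33910279255832, 'cy': 187.88688027427287, 'origin': array([1.20625887, 0.60440882, 1.08303049]), 'orientation': array([4.34088674e+01, 4.20240480e-02, 1.34965529e+02])}
side {'fx': 450.58736350474527, 'fy': 450.58736350474527, 'cx': 246.5515602305889, 'cy': 196.24110532880044, 'origin': array([ 0.07657477, -0.6632
[... 850 characters left out ...]
65]
   tri [ 0.654 -0.054  0.12 ]
ammo_box scene 0.56 [278.4 213.5] [0.506 0.004 0.   ]
ammo_box side 0.91 [227.1 236.5] [ 0.509 -0.012  0.   ]
   tri [ 0.507 -0.003 -0.006]
ratchet scene 0.63 [181.8 140.2] [ 0.498 -0.457  0.   ]
ratchet side 0.89 [339.7 359. ] [ 0.51  -0.461  0.   ]
   tri [ 0.504 -0.458  0.004]
nozzle scene 0.91 [359.4 340.6] [0.661 0.414 0.   ]
nozzle side 0.47 [190.  136.7] [0.661 0.423 0.   ]
   tri [0.66  0.416 0.004]
pulley scene 0.65 [372.4 308.8] [0.569 0.387 0.   ]
pulley side 0.48 [171.2 150.4] [0.571 0.401 0.   ]
   tri [0.57  0.39  0.007]
fuse scene 0.44 [406.6 292.9] [0.468 0.422 0.   ]
fuse side 0.47 [140.6 157.6] [0.471 0.432 0.   ]
   tri [0.47  0.424 0.005]
```

View pics/scene0.png

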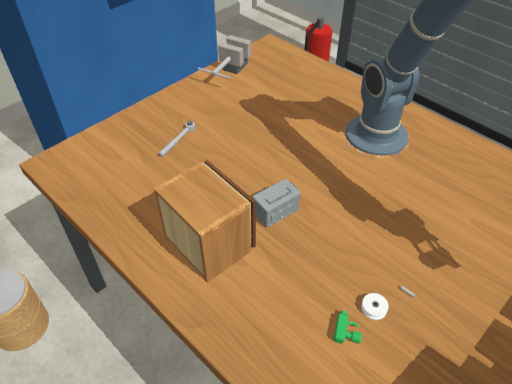

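View pics/side0.png

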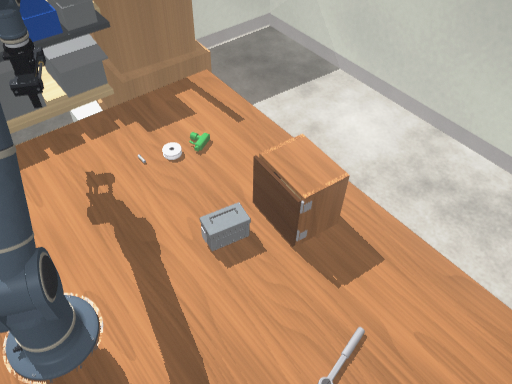

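Scene view: the cupboard is at about (205,220) and the box at (277,203), in front of the door. The nozzle, pulley and fuse sit at the left and the ratchet at the right. The detections agree with this. Next I fit poses for the box and cupboard to get their yaw.

```bash
cat >> h.py <<'E'
def proj(c,P):
    m=camera_model(c); q=(np.asarray(P)-m['origin'])@rot(m['orientation'])
    return np.c_[m['cx']+m['fx']*q[:,0]/-q[:,2], m['cy']+m['fy']*q[:,1]/q[:,2]]
def corners(p,lo,hi):
    L=np.array([[x,y,z] for x in (lo[0],hi[0]) for y in (lo[1],hi[1]) for z in (lo[2],hi[2])])
    return L@rot([0,0,p[2]]).T+[p[0],p[1],0]
def fit(masks,p0,lo,hi):
    from scipy.optimize import minimize
    def cost(p):
        s=0
        for c,m in masks.items():
            h=cv2.convexHull(proj(c,corners(p,lo,hi)).astype(np.float32))
            k=np.zeros(m.shape,np.uint8); cv2.fillConvexPoly(k,np.round(h*16).astype(np.int32),1,cv2.LINE_8,4)
            s+=1-(k&m).sum()/(k|m).sum()
        return s
    st=np.array([.01,.01,5])
    best=min((minimize(cost,np.array(p0)+[0,0,d],method='Nelder-Mead',options=dict(initial_simplex=np.array(p0)+[0,0,d]+np.vstack([np.zeros(3),np.diag(st)]))) for d in (-12,0,12)),key=lambda r:r.fun)
    return best.x,best.fun
def masks(n): 
    o={}
    for c in ('scene','side'):
        r=trace(c,n)
        if r: o[c]=r[0]['pixels'].astype(np.uint8)
    return o
BOX=([-.065,-.036,0],[.065,.036,.08])
E
python3 - <<'E'
from h import *
mb=masks('ammo_box'); p,f=fit(mb,[.507,-.003,0],*BOX); print('box',np.round(p,4),f,[m.sum() for m in mb.values()])
mc=masks('cupboard'); md=masks('door'); print([m.sum() for m in mc.values()],[m.sum() for m in md.values()])
for c in md: mc[c]|=md[c]
print('cup',fit(mc,[.733,-.059,-3],[-.094,-.1,0],[.075,.1,.2]))
E
```

```text
box [ 5.08500e-01 -3.80000e-03 -1.20972e+01] 1.1339239187076604 [np.uint64(55), np.uint64(1662)]
[np.uint64(8149), np.uint64(7324)] [np.uint64(603)]
cup (array([ 0.72891976, -0.06363247, -5.69899364]), np.float64(0.07392862347766949))
```

```bash
python3 - <<'E'
from h import *
for c in('scene','side'): read_camera(c)
for r in trace('scene','ammo_box'): print(r['p'],r['extent'],r['pixels'].sum())
mb=masks('ammo_box'); ms={'side':mb['side']}
print(fit(ms,[.508,-.004,-5],*BOX))
mb['scene']=max(trace('scene','ammo_box'),key=lambda r:r['pixels'].sum())['pixels'].astype(np.uint8)
print(fit(mb,[.508,-.004,-5],*BOX))
E
```

```text
0.61 [277.9, 202.2, 47.9, 45.7] 1498
0.25 [232.1, 203.8, 48.6, 86.4] 676
(array([ 5.05565617e-01, -3.39648699e-03, -1.38941748e+01]), np.float64(0.1383089770354906))
(array([ 5.07012202e-01, -7.87735989e-03, -1.06083791e+01]), np.float64(0.3186963965693804))
```

```bash
python3 -m crank '[0.6,-0.484,-0.553,0,0,0,0.2155, 0.6,-0.484,-0.553,0,0,0,0.2155, 0.6,-0.484,-0.553,0,0,0,0.2155, 0.6,-0.484,-0.553,0,0,0,0.2155, 0.6,-0.484,-0.553,0,0,0,0.2155, 0.6,-0.484,-0.553,0,0,0,0.2155, 0.6,-0.484,-0.553,0,0,0,0.2155, 0.6,-0.484,-0.553,0,0,0,0.2155]'
```

```text
t: 2.45
tcp_pos: [0.3819, 0.2641, 0.1884]
tcp_rot: [180.0, 0.1, 117.4]
contact_force: [0.4, 1.3, -0.7]
finger_gap: 0.0696
grasp_force: 0.0
```

```bash
python3 -m crank '[0.6,-0.722,-0.127,0,0,0,0.2155, 0.6,-0.722,-0.127,0,0,0,0.2155, 0.6,-0.722,-0.127,0,0,0,0.2155, 0.6,-0.722,-0.127,0,0,0,0.2155, 0.6,-0.722,-0.127,0,0,0,0.2155, 0.6,-0.722,-0.127,0,0,0,0.2155, 0.6,-0.722,-0.127,0,0,0,0.2155, 0.6,-0.722,-0.127,0,0,0,0.2155]'
python3 - <<'E'
from h import *
cv2.imwrite('pics/w1.png',read_camera('wrist')[...,::-1])
print(camera_model('wrist')['origin'])
for n,z in dict(ammo_box=0,door_spot=.165,door_edge=.198,door_hinge=.2).items():
    for r in tip_of('wrist',n)[:1]: print(n,r['p'],r['uv'],onz('wrist',r['uv'],z))
E
```

```text
t: 3.25
tcp_pos: [0.4934, -0.0853, 0.1888]
tcp_rot: [179.9, 0.1, 78.6]
contact_force: [-0.7, 0.9, -0.0]
finger_gap: 0.0696
grasp_force: 0.0
[ 0.50748309 -0.01568369  0.38629279]
ammo_box 0.84 [250.9, 103.7] [ 0.50491367 -0.0043354   0.        ]
door_spot 0.81 [409.3, 36.5] [0.64236219 0.03135796 0.165     ]
door_edge 0.78 [425.0, 8.2] [0.64104113 0.04846164 0.198     ]
```

View pics/w1.png

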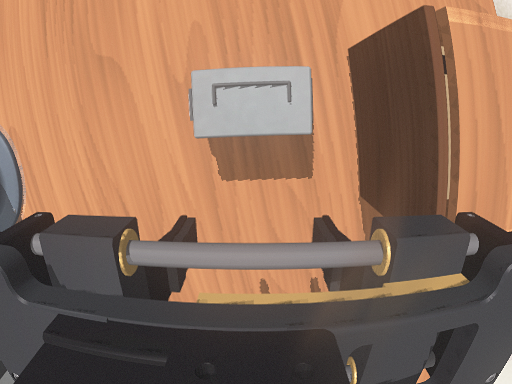

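The wrist view shows the box top at columns 192–312 and rows 67–138, square to the tool, with a clear gap to the fingers. I descend behind it.

```bash
python3 -m crank '[0.6,0,0,0.1,0,0,0, 0.6,0,0,0.2,0,0,0, 0.6,0,0,0.3,0,0,0, 0.6,0,0,0.32,0,0,0, 0.6,0,0,0.32,0,0,0, 0.6,0.02,0,0.32,0,0,0, 0.6,0.04,0,0.32,0,0,0, 0.6,0.06,0,0.32,0,0,0]'
python3 - <<'E'
from h import *
print(proj('side',np.zeros((1,3))))
E
```

```text
t: 4.3
tcp_pos: [0.4998, -0.0492, 0.0299]
tcp_rot: [179.8, -0.0, 79.1]
contact_force: [0.1, -5.2, 2.7]
finger_gap: 0.0698
grasp_force: 2.6
[[ 53.1105436  335.55900317]]
```

```bash
python3 -m crank '[0.6,0.03,0,0,0,0,0, 0.6,0.06,0,0,0,0,0, 0.6,0.09,0,0,0,0,0, 0.6,0.12,0,0,0,0,0, 0.6,0.15,0,0,0,0,0, 0.6,0.18,0,0,0,0,0, 0.6,0.21,0,0,0,0,0, 0.6,0.23,0,0,0,0,0]'
python3 -m crank '[0.6,0.02,0,0,0,0,0, 0.6,0.02,0,0,0,0,0, 0.6,0.02,0,0,0,0,0, 0.6,-0.02,0,0,0,0,0, 0.6,-0.06,0,0,0,0,0, 0.6,-0.1,0,0,0,0,0, 0.6,-0.1,0,-0.1,0,0,0, 0.6,-0.1,0,-0.2,0,0,0]'
python3 - <<'E'
from h import *
for c in('scene','side','wrist'): read_camera(c)
for c in('scene','side','wrist'):
    for r in tip_of(c,'ammo_box')[:1]: print(c,r['p'],onz(c,r['uv'],0))
m=masks('ammo_box'); 
for c in m: print(fit({c:m[c]},[.53,.11,-10],*BOX))
E
```

```text
t: 5.1
tcp_pos: [0.5213, 0.0632, 0.0294]
tcp_rot: [179.9, 0.0, 79.0]
contact_force: [-0.8, -6.0, 3.6]
finger_gap: 0.0699
grasp_force: 2.7
t: 5.9
tcp_pos: [0.5089, 0.013, 0.128]
tcp_rot: [-179.8, 0.1, 78.9]
contact_force: [2.0, 1.0, -0.2]
finger_gap: 0.0697
grasp_force: 0.0
scene 0.68 [0.52614112 0.12298408 0.        ]
side 0.86 [0.53820493 0.1194144  0.        ]
wrist 0.67 [0.52004941 0.11897377 0.        ]
(array([ 0.52744007,  0.11868786, -0.40862544]), np.float64(0.17475221700573818))
(array([  0.53278788,   0.12200684, -20.11284214]), np.float64(0.29607957870099477))
```

```bash
python3 -m crank '[-1,0,0,-0.1,0,0,0.047, -1,0,0,-0.15,0,0,0.094, -1,0.03,0.08,-0.15,0,0,0.141, -1,0.068,0.16,-0.15,0,0,0.188, -1,0.068,0.16,-0.15,0,0,0.235, -1,0.068,0.16,-0.15,0,0,0.282, -1,0.068,0.16,-0.15,0,0,0.33, -1,0.068,0.16,-0.15,0,0,0.378]' 10
python3 -m crank '[-1,0,0,0,0,0,0.047, -1,0,0,0,0,0,0.094, -1,0,0,0.04,0,0,0.094, -1,0,0,0.09,0,0,0.094, -1,0,0,0.09,0,0,0.094, -1,0,0,0.09,0,0,0.094, -1,0,0,0.09,0,0,0.094, -1,0,0,0.09,0,0,0.094]'
python3 - <<'E'
from h import *
for c in('scene','side','wrist'):
    cv2.imwrite(f'pics/{c}2.png',read_camera(c)[...,::-1])
    for n,z in dict(door_spot=.165,door_edge=.198,door_hinge=.2).items():
        for r in tip_of(c,n)[:1]: print(c,n,r['p'],r['uv'],onz(c,r['uv'],z))
E
```

```text
t: 7.1
tcp_pos: [0.595, 0.0319, 0.2013]
tcp_rot: [180.0, 0.2, 10.7]
contact_force: [-0.0, 0.6, -0.6]
finger_gap: 0.0138
grasp_force: 0.0
t: 7.9
tcp_pos: [0.5965, 0.0317, 0.1591]
tcp_rot: [-180.0, -0.1, -5.9]
contact_force: [-0.2, -0.2, 0.2]
finger_gap: 0.0002
grasp_force: 0.0
scene door_spot 0.6 [247.8, 204.4] [0.64535271 0.01954292 0.165     ]
scene door_edge 0.7 [254.1, 200.2] [0.64466334 0.04172957 0.198     ]
scene door_hinge 0.74 [204.7, 164.0] [ 0.64722016 -0.14234035  0.2       ]
side door_spot 0.61 [259.7, 164.7] [0.6578149  0.03188334 0.165     ]
side door_edge 0.22 [207.1, 205.2] [ 0.44334958 -0.02857593  0.198     ]
side door_hinge 0.74 [299.6, 196.9] [ 0.64180939 -0.14686159  0.2       ]
wrist door_spot 0.56 [260.4, 149.4] [0.64083745 0.02346215 0.165     ]
wrist door_edge 0.57 [221.5, 160.6] [0.64138838 0.04517237 0.198     ]
```

View pics/scene2.png

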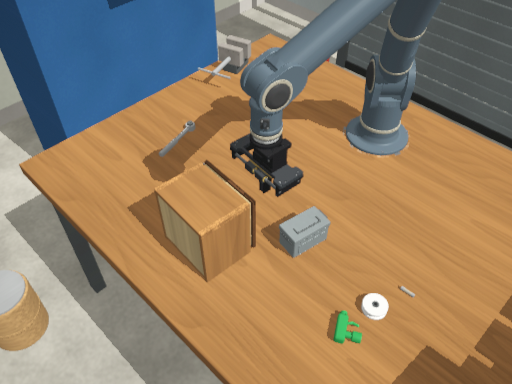

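View pics/wrist2.png

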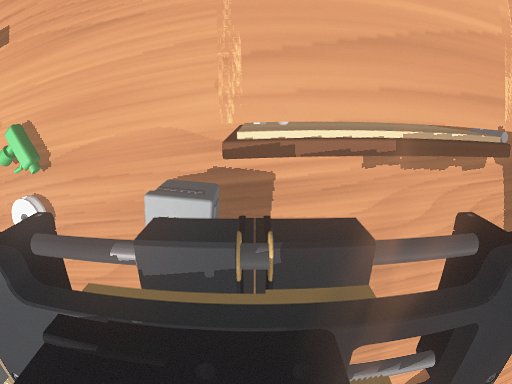

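The scene view shows the box clear of the swing at (303,231). In the wrist view the door's top edge runs from (223,150) to (510,140), with the shut fingers in front at (255,250). I approach the spot.

```bash
python3 -m crank '[-1,0.02,0.008,0,0,0,0, -1,0.04,0.008,0,0,0,0, -1,0.05,0.008,0,0,0,0, -1,0.055,0.008,0,0,0,0, -1,0.06,0.008,0,0,0,0, -1,0.064,0.008,0,0,0,0, -1,0.068,0.008,0,0,0,0, -1,0.068,0.008,0,0,0,0]'
```

```text
t: 9.3
tcp_pos: [0.6291, 0.0245, 0.158]
tcp_rot: [-180.0, 0.0, -5.9]
contact_force: [-0.1, 0.3, 0.0]
finger_gap: 0.0007
grasp_force: 0.0
```

```bash
python3 -m crank '[-1,0.002,0,0,0,0,0, -1,0.004,0,0,0,0,0, -1,0.006,0,0,0,0,0, -1,0.008,0,0,0,0,0, -1,0.01,0,0,0,0,0, -1,0.012,0,0,0,0,0, -1,0.012,0,0,0,0,0, -1,0.012,0,0,0,0,0]'
```

```text
t: 10.1
tcp_pos: [0.6331, 0.0245, 0.1578]
tcp_rot: [-179.9, 0.3, -5.9]
contact_force: [-6.1, 1.4, 3.6]
finger_gap: 0.0005
grasp_force: 2.9
```

```bash
python3 -m crank '[-1,0.001,0,0,0,0,0, -1,0.002,0,0,0,0,0, -1,0.003,0,0,0,0,0, -1,0.004,0,0,0,0,0, -1,0.005,0,0,0,0,0, -1,0.006,0,0,0,0,0, -1,0.006,0,0,0,0,0, -1,0.006,0,0,0,0,0]'
```

```text
t: 10.9
tcp_pos: [0.6339, 0.0245, 0.1577]
tcp_rot: [-179.9, 0.6, -5.9]
contact_force: [-11.1, 2.6, 7.1]
finger_gap: 0.0003
grasp_force: 5.7
```

```bash
python3 -m crank '[-1,0.002,0,0,0,0,0, -1,0.004,0,0,0,0,0, -1,0.004,0,0,0,0,0, -1,0.004,0,0,0,0,0, -1,-0.02,0,0,0,0,0, -1,-0.06,0,0,0,0,0, -1,-0.11,0,0,0,0,0, -1,-0.17,0,0,0,0,0]'
python3 -m crank '[-1,0,0,0,0,0,0, -1,-0.02,0,0,0,0,0, -1,-0.02,0,0,0,0,0, -1,-0.02,0,0,0,0,0, -1,-0.02,0,0,0,0,0, -1,-0.02,0,0,0,0,0, -1,-0.02,0,0,0,0,0, -1,-0.02,0,0,0,0,0]'
python3 - <<'E'
from h import *
for c in('scene','side','wrist'):
    cv2.imwrite(f'pics/{c}3.png',read_camera(c)[...,::-1])
    for n,z in dict(door_edge=.198,door_hinge=.2).items():
        for r in tip_of(c,n)[:1]: print(c,n,r['p'],r['uv'],onz(c,r['uv'],z))
E
```

```text
t: 11.7
tcp_pos: [0.5538, 0.032, 0.1581]
tcp_rot: [180.0, -0.1, -5.9]
contact_force: [-0.4, 0.7, 1.4]
finger_gap: 0.0005
grasp_force: 0.0
t: 12.5
tcp_pos: [0.5437, 0.0331, 0.1579]
tcp_rot: [180.0, -0.0, -5.9]
contact_force: [0.2, 0.1, 0.4]
finger_gap: 0.0003
grasp_force: 0.0
scene door_edge 0.98 [268.8, 189.7] [0.59290806 0.04283105 0.198     ]
scene door_hinge 0.92 [205.2, 163.3] [ 0.64449684 -0.14344242  0.2       ]
side door_edge 0.61 [237.1, 167.5] [0.58121235 0.03342067 0.198     ]
side door_hinge 0.91 [304.1, 196.9] [ 0.65076932 -0.15365728  0.2       ]
wrist door_edge 0.89 [236.1, 154.3] [0.59182258 0.03825415 0.198     ]
```

View pics/wrist3.png

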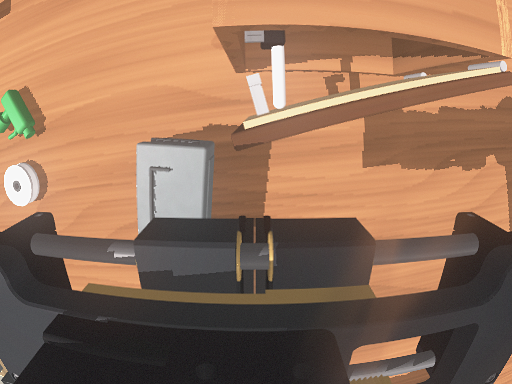

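The wrist view shows the door ajar, its free edge at (236,130–150). Inside are the strike at (258,95) and the plunger at (279,75). I go in from the left over the top.

```bash
python3 - <<'E'
from h import *
for z in (.114,.14,.165): print(z,onz('wrist',[279,105],z)[:2],onz('wrist',[273,105],z)[:2])
print(onz('wrist',[262,112],.123)[:2], onz('wrist',[253,76],.123)[:2])
E
python3 -m crank '[-1,0,0,-0.06,0,0,0, -1,0,0,-0.114,0,0,0, -1,0.05,-0.045,-0.114,0,0,0, -1,0.1,-0.09,-0.114,0,0,0, -1,0.155,-0.131,-0.114,0,0,0, -1,0.155,-0.131,-0.06,0,0,0, -1,0.155,-0.131,-0.01,0,0,0, -1,0.155,-0.131,0,0,0,0]'
```

```text
0.114 [0.6166392  0.00587016] [0.61706816 0.0106937 ]
0.14 [0.61637187 0.00806245] [0.61675471 0.01236733]
0.165 [0.61611482 0.01017041] [0.61645331 0.01397659]
[0.61230424 0.02030371] [0.64116392 0.02434117]
t: 13.75
tcp_pos: [0.6253, 0.0907, 0.1549]
tcp_rot: [179.9, 0.3, -5.9]
contact_force: [-1.2, -0.1, -0.0]
finger_gap: 0.0008
grasp_force: 0.0
```

```bash
python3 -m crank '[-1,0.002,0.02,0,0,0,0, -1,0.004,0.04,0,0,0,0, -1,0.006,0.06,0,0,0,0, -1,0.008,0.08,0,0,0,0, -1,0.01,0.094,0,0,0,0, -1,0.01,0.094,0,0,0,0, -1,0.01,0.094,0,0,0,0, -1,0.01,0.094,0,0,0,0]'
python3 - <<'E'
# waypoints: TCP for door angle th, contact radius r along inner face, tool fixed yaw -5.9
import numpy as np
H=np.array([.637,-.155]); y0=np.radians(-5.7); yt=np.radians(-5.9)
X=np.array([np.cos(yt),np.sin(yt)]); Y=np.array([np.sin(yt),-np.cos(yt)])
S=np.array([.628,.043])
for th in (.3,.45,.6,.8,1,1.2,1.4,1.6,1.64,1.68):
    a=y0+th; d=np.array([-np.sin(a),np.cos(a)]); n=np.array([np.cos(a),np.sin(a)]) # n: inward normal (into cupboard side)
    sup=.0095*abs(n@X)+.015*abs(n@Y)   # finger half extent along n
    P=H+d*.178+n*sup
    e=H+.2*d
    print(th,P.round(3),np.round([(P-S)@X/.5,(P-S)@Y/.5],3),np.linalg.norm(P).round(3))
E
```

```text
t: 14.55
tcp_pos: [0.6276, 0.044, 0.1579]
tcp_rot: [-180.0, 0.0, -5.8]
contact_force: [0.1, -0.1, -1.2]
finger_gap: 0.0004
grasp_force: 0.0
0.3 [0.615 0.022] [-0.022  0.044] 0.615
0.45 [0.59  0.017] [-0.07   0.059] 0.59
0.6 [0.566 0.009] [-0.117  0.08 ] 0.566
0.8 [ 0.536 -0.008] [-0.173  0.12 ] 0.536
1 [ 0.509 -0.031] [-0.223  0.171] 0.509
1.2 [ 0.486 -0.059] [-0.261  0.232] 0.49
1.4 [ 0.47  -0.092] [-0.287  0.3  ] 0.479
1.6 [ 0.461 -0.127] [-0.298  0.373] 0.478
1.64 [ 0.46  -0.134] [-0.299  0.387] 0.479
1.68 [ 0.459 -0.141] [-0.299  0.4  ] 0.48
```

```bash
python3 -m crank '[-1,-0.02,0.005,0,0,0,0, -1,-0.045,0.025,0,0,0,0, -1,-0.07,0.05,0,0,0,0, -1,-0.095,0.068,0,0,0,0, -1,-0.117,0.08,0,0,0,0, -1,-0.145,0.1,0,0,0,0, -1,-0.173,0.12,0,0,0,0, -1,-0.2,0.146,0,0,0,0]'
python3 - <<'E'
from h import *
for c in('scene','side'):
    read_camera(c)
    for n,z in dict(door_edge=.198).items():
        for r in tip_of(c,n)[:1]: print(c,n,r['p'],r['uv'],onz(c,r['uv'],z))
E
```

```text
t: 15.35
tcp_pos: [0.5198, -0.0187, 0.158]
tcp_rot: [-180.0, -0.0, -5.8]
contact_force: [1.0, -0.3, -0.0]
finger_gap: 0.0002
grasp_force: 0.2
scene door_edge 0.57 [278.2, 155.9] [ 0.48363791 -0.02641119  0.198     ]
side door_edge 0.77 [218.7, 198.9] [ 0.47800518 -0.02877954  0.198     ]
```

```bash
python3 -m crank '[-1,-0.023,0.025,0,0,0,0, -1,-0.042,0.055,0,0,0,0, -1,-0.061,0.086,0,0,0,0, -1,-0.075,0.12,0,0,0,0, -1,-0.087,0.154,0,0,0,0, -1,-0.093,0.19,0,0,0,0, -1,-0.098,0.227,0,0,0,0, -1,-0.099,0.247,0,0,0,0]'
python3 -m crank '[-1,0,0.005,0,0,0,0, -1,0,0.005,0,0,0,0, -1,0,0.005,0,0,0,0, -1,0,-0.04,0,0,0,0, -1,0,-0.1,0,0,0,0, -1,0,-0.1,-0.1,0,0,0, -1,0,-0.1,-0.2,0,0,0, -1,0,-0.1,-0.25,0,0,0]'
python3 - <<'E'
from h import *
H=np.array([.637,-.155])
for c in('scene','side'):
    cv2.imwrite(f'pics/{c}4.png',read_camera(c)[...,::-1])
    for r in tip_of(c,'door_edge')[:1]:
        P=onz(c,r['uv'],.198); d=P[:2]-H; print(c,r['p'],P, np.arctan2(-d[0],d[1])+np.radians(5.7)-.07,np.hypot(*d))
E
```

```text
t: 16.35
tcp_pos: [0.4576, -0.1394, 0.1582]
tcp_rot: [-180.0, -0.0, -6.0]
contact_force: [-0.1, 0.2, -0.0]
finger_gap: 0.0007
grasp_force: 0.2
t: 17.15
tcp_pos: [0.4658, -0.0869, 0.2865]
tcp_rot: [-179.9, -0.3, -5.8]
contact_force: [-0.4, 0.6, -0.4]
finger_gap: 0.0006
grasp_force: 0.0
scene 0.59 [ 0.44748566 -0.16272447  0.198     ] 1.6410168590480247 0.18967169698681224
side 0.94 [ 0.43538308 -0.16429961  0.198     ] 1.6463725838817533 0.2018312828533724
```

View pics/scene4.png

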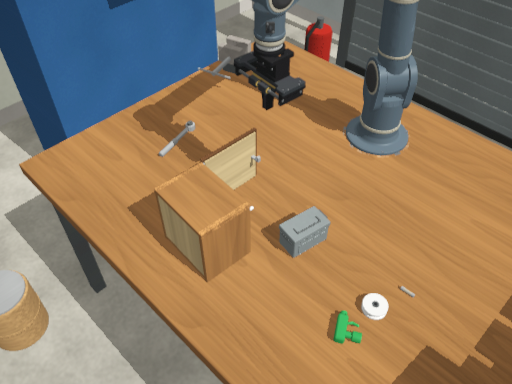

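The scene view shows the door wide open, with its free edge at about (256,145). The estimated angle is 1.64 rad. The box at (303,231) is clear, the other things haven't moved, and the arm is touching nothing.

```bash
python3 -c "
from cell import *
print(close_job())"
```

```text
the job is handed in; nothing more can be done
None
```

The job is handed in: I slid the ammo box clear, the door sprang ajar when pressed, and I swung it open to about 1.64 rad, just past square. The arm ended touching nothing, and the other things on the bench look unmoved. The verdict was not shown.

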